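# Stack the empty stack-nest sample bin on the one holding honey samples

### The job

On the honey lab bench, stack the empty sample bin on the equal bin that holds the two small jars: turn it half round, so that its cut-away front lies over the other bin's full back and it sits level down on the ledges, clear of the jars, instead of sinking in. Lower it into place rather than dropping it, leave the loaded bin where it stands, and do not disturb the plain straight-sided box or the big honey jar.

Things in the scene. Friction and masses are not known exactly. Their poses are not given: they have to be found in the camera images.
- empty_bin_center (a point): Empty grey stack-nest bin, loose, 149 (x) x 60 (y) x 60 mm, 0.16 kg. Point: its centre, 30 mm up. +x: front end, with a 28 mm wide cut-away in its rim over a sloped white card (10 mm proud); back end full. Top 30 mm: straight skirt, 2.5 mm wall; below, a 130 x 41 mm foot. Ledges inside, 10 mm below the rim: two in the front corners, one mid-back; foot notched alike, so the same way round it nests, half turned it rests.
- loaded_bin: Lower bin, same shape and colour, loose on the bench, 0.4 kg, holding two small white-lidded jars (tops 39 mm up). Origin: centre of its underside, on the bench; +x to its cut-away front, z up. Rim 60 mm, ledge tops 50 mm up. Stacked: the other's foot is on the ledges with 7 mm play each way inside the rim, its centre straight above this origin, 80 mm up, its +x opposite to this +x.
- plain_box_center (a point): Bystander: a plain straight-sided grey box, 150 x 60 x 45 mm high, 3 mm walls, with no cut-away, shoulder or ledges; not a stack-nest bin. This point is its centre, 22.5 mm up; x along its length. It and the empty bin may have swapped places.
- big_jar_center (a point): Bystander: the big amber honey jar with a white lid, 72 mm diameter, 95 mm high. This point is its centre, 47.5 mm up.
Mind the look-alikes: they are no part of the job. What is shaped like the part that bears empty_bin_center but orange, purple or yellow is not meant.

How it is judged:
At the end, for the whole second after the job is handed in: The empty bin rests still and level (5 degrees) on the loaded bin's ledges, turned half round: centred within 14 mm each way, centre 75 to 84 mm above its origin, sides parallel within 10 degrees; the loaded bin stands upright within 50 mm of its start (x of empty_bin_center in the frame of loaded_bin between -0.014 and 0.014 m and y of empty_bin_center in the frame of loaded_bin between -0.014 and 0.014 m and z of empty_bin_center in the frame of loaded_bin between 0.075 and 0.084 m and angle between the x axis of empty_bin_center and the x axis of loaded_bin, either way round below 0.18 rad and angle between empty_bin_center's own z axis and vertical below 0.09 rad and angle between loaded_bin's own z axis and vertical below 0.1 rad and height (world z) of loaded_bin below 0.01 m and distance of loaded_bin from where it was at the start of the episode below 0.05 m and linear speed of each of empty_bin, loaded_bin below 0.02 m/s); the robot touches nothing.
It fails at once if the empty bin is let go more than 20 mm above its seat over the loaded bin (contact force between the fingers and empty_bin below 0.01 N and horizontal distance between empty_bin_center and loaded_bin below 0.08 m and z of empty_bin_center in the frame of loaded_bin above 0.1 m).
It fails at once if the plain box is moved more than 30 mm (distance of plain_box_center from where it was at the start of the episode above 0.03 m).
It fails at once if the big jar is moved more than 30 mm (distance of big_jar_center from where it was at the start of the episode above 0.03 m).
It also fails if it takes over 48 s, if anything falls off the work surface, if the arm or the gripper's body presses on something with over 40 N, if the wrist force passes 120 N, or if a joint passes its speed limit or range.

### The arm

A 6-joint arm with a two-finger parallel gripper is mounted at the origin on the work surface. World frame = base frame: x ahead of the robot, y to its left, z up, the work surface at z = 0. Lengths are in m, angles in rad, forces in N, time in s.
With the tool pointing down it reaches from about 0.325 to 0.925 m from the base axis. Payload 3.1 kg.
Tool frame: the origin (TCP) lies at the very end of the fingers, on their centre line; the grasp point (between the pads) lies 19 mm behind it; z points along the fingers, y is the direction in which the jaws open and shut (so a half turn about z gives the same grasp; the last joint's range is limited). The gripper opens to 85 mm and grips with 20 to 120 N. Pads are 22 mm wide; open, the fingers measure 114 mm over their backs; the gripper's body (76 mm by 85 mm) begins 54 mm behind the grasp point. The pads swing forward as they close: fully open they stand 13 mm farther back than shut.
Start: joints at [-1.385, 0.217, 1.613, -0, 1.311, -0.112], TCP at [0.183, -0.597, 0.231] pointing down, gripper open.
Joint ranges: [-2.75, 2.75], [-0.78, 2.1], [0.31, 2.55], [-1.13, 4.27], [0.13, 2.63], [-2.58, 2.58]. Speed limits (rad/s): [2.79, 2.79, 3.14, 3.14, 3.14, 3.14].

### API

Orientations are given as a unit quaternion [w, x, y, z].
In Python, from plant import env gives the robot as it stands. The module is installed in compiled form; this text tells all that it offers.
- The arm moves only by the shell command python3 -m handwheel 'ROWS' [FORCE]. ROWS is JSON, one flat list of numbers, 7 for each row, row after row: the shift along the tool's x, y, z in cm, then the turn, a rotation vector about the tool's x, y, z in rad, then the closure, from -1 (fully open) to 1 (shut), so that 0 is half open. In form: [tx, ty, tz, ax, ay, az, gripper, tx, ty, tz, ax, ay, az, gripper, ...]. A call has exactly 8 rows; each row is the pose to reach, as a shift and turn from the pose measured when the call began, along the tool's axes at that moment; what a row does not reach only later rows make up. A row lasts 1/8 s, in which the tool goes at most 62.5 mm and 10.7 degrees, less where a joint would pass 70% of its speed; a pose out of reach is approached as far as the arm can. A call with a gripper value outside its range is refused whole. The fingers move at their own pace and stop on an object; FORCE is the grip in N (left out, the last holds). Time passes only in rows, so rows that repeat a pose let the fingers close, or fill a call up. It gives the time, the measured TCP pose, the force and the opening at its end, in the units of the state.
- env.get_obs(): the state, without advancing time (a new reading comes with each control period).
- env.snapshot(name): name is "side" or "top" or "wrist"; returns the picture (400x640x3 uint8, red, green, blue); there is no depth.
- env.calibration(name): a dict with "vertical_fov" (degrees; the focal length in pixels is half the picture's height over the tangent of half this angle, whatever the lens; pixels are square), "cx", "cy" (the principal point, pixels), "R" (3x3) and "t" (3): a world point X has camera coordinates R X + t. Camera axes: x right, y down, z forward; pixel columns grow to the right and rows downward; lengths in m; the calibration is good to about 2 mm. A picture is of the moment at which its call begins: read the wrist's pose just before it. calibration takes no time and is no camera call; for the wrist camera it gives the pose at the moment of the call.
- env.hand_in(): hands the job in, once; it reports no verdict.
Trained networks look in the newest picture that a camera, given by its name, has taken for a name from the list of things; names that differ only in an ending like _2 or _b are one class to them, and where a whole thing is asked for, a point or a joint stands for the part that bears it (a point fixed in the world has none). Each returns a list of dicts, best first, with "p" (0 to 1); they miss things now and then, are a little off and sometimes report something else, mostly with a low value. They report only what shows in the picture. A call takes as long as a camera call. They do not tell look-alikes from the thing itself.
- env.masks_of(target, camera): "pixels" (400x640 bool, what is visible of it) and "position" ([column, row] in pixels, amid what is visible of it).
- env.spot_point(target, camera): "position" ([column, row] in pixels: a listed point, or the origin of a listed thing).
The state is a dict: "time_s": time; "q": joint angles; "qd": joint speeds; "tau": joint torques, N m; "position": TCP position; "tcp_rot": TCP orientation; "wrist_force": force on the tool from outside, world axes, zero at the start; "ft_torque": the same for the moment, N m; "grip_width": opening from 0.0 (shut) to 1.0 (fully open).
Only numpy, scipy, OpenCV 4.12 (cv2) and the standard library are available. Lean on these libraries where they do the work, as an engineer would, in place of code of your own. Each camera call takes 0.05 s, during which the arm holds its last target. There are 200 camera calls.

## Working session

There is one attempt and no reset: what is moved stays moved. The work goes in short steps, Python scripts to look and compute and a shell command to move; the robot and the scene stay as the last step left them, time stands still between calls to the robot, and variables do not carry over. Pictures are saved under pics/ and viewed, about 8 in all and at most 12, crops included, and the job is handed in when it is done.

```bash
mkdir -p pics; cat > h.py <<'E'
import numpy as np, cv2
from plant import env
def ray(cam,px,c=None):
    c=c or env.calibration(cam); f=200/np.tan(np.radians(c["vertical_fov"])/2)
    R=np.array(c["R"]);t=np.array(c["t"])
    d=R.T@np.array([(px[0]-c["cx"])/f,(px[1]-c["cy"])/f,1.]); return -R.T@t,d/np.linalg.norm(d)
def atz(cam,px,z,c=None):
    o,d=ray(cam,px,c); return o+d*(z-o[2])/d[2]
def tri(rays):
    A=sum(np.eye(3)-np.outer(d,d) for o,d in rays); b=sum((np.eye(3)-np.outer(d,d))@o for o,d in rays)
    return np.linalg.solve(A,b)
def proj(cam,X,c=None):
    c=c or env.calibration(cam); f=200/np.tan(np.radians(c["vertical_fov"])/2)
    p=np.array(c["R"])@np.array(X)+np.array(c["t"]); return np.array([c["cx"]+f*p[0]/p[2],c["cy"]+f*p[1]/p[2]])
E
python3 - <<'E'
from h import *
np.set_printoptions(precision=3,suppress=True)
for n in ["side","top"]:
    im=env.snapshot(n); cv2.imwrite(f"pics/{n}0.png",im[:,:,::-1])
    for t in ["empty_bin_center","loaded_bin","plain_box_center","big_jar_center"]:
        for k in ("spot_point","masks_of"):
            for r in getattr(env,k)(t,n)[:4]:
                p=r["position"]; print(n,t,k,np.round(p,1),round(r["p"],2),atz(n,p,.03), r["pixels"].sum() if "pixels" in r else "")
print(env.get_obs())
E
```

```text
side empty_bin_center spot_point [324.5 248.4] 0.69 [ 0.617 -0.219  0.03 ] 
side empty_bin_center spot_point [237.5 259.2] 0.67 [ 0.41  -0.252  0.03 ] 
side empty_bin_center spot_point [351.2 302.7] 0.59 [ 0.664 -0.39   0.03 ] 
side empty_bin_center spot_point [401.4 227.3] 0.59 [ 0.82  -0.143  0.03 ] 
side empty_bin_center masks_of [401.5 224.4] 0.95 [ 0.822 -0.132  0.03 ] 1560
side empty_bin_center masks_of [324.5 247.7] 0.84 [ 0.617 -0.216  0.03 ] 1895
side empty_bin_center masks_of [351.1 297.1] 0.77 [ 0.666 -0.374  0.03 ] 2078
side empty_bin_center masks_of [236.5 256. ] 0.69 [ 0.406 -0.241  0.03 ] 1836
side loaded_bin spot_point [289.2 170. ] 0.82 [0.53  0.128 0.03 ] 
side loaded_bin masks_of [289.2 161.1] 0.77 [0.53  0.178 0.03 ] 1183
side loaded_bin masks_of [262.2 206.2] 0.26 [ 0.458 -0.049  0.03 ] 1481
side plain_box_center masks_of [266.2 204.4] 0.87 [ 0.468 -0.041  0.03 ] 1419
side big_jar_center spot_point [358. 183.] 0.7 [0.73  0.057 0.03 ] 
side big_jar_center masks_of [360.4 183.5] 0.55 [0.737 0.054 0.03 ] 840
top empty_bin_center spot_point [459.4 176. ] 0.91 [ 0.666
[... 772 characters left out ...]
er spot_point [267.7 146.6] 0.8 [0.726 0.053 0.03 ] 
top big_jar_center spot_point [386.9 196.6] 0.68 [ 0.617 -0.215  0.03 ] 
top big_jar_center masks_of [270.5 145.1] 0.69 [0.73  0.047 0.03 ] 1038
top big_jar_center masks_of [213.8 236.1] 0.3 [0.524 0.167 0.03 ] 1879
{'time_s': 0.9, 'q': array([-1.385,  0.217,  1.613,  0.   ,  1.311, -0.112]), 'qd': array([ 0.   ,  0.   , -0.   , -0.002, -0.001,  0.001]), 'tau': array([ -0.001, -39.689, -30.426,  -0.   ,   0.001,   0.   ]), 'position': array([ 0.183, -0.598,  0.231]), 'tcp_rot': array([0.   , 0.989, 0.148, 0.   ]), 'wrist_force': array([-0.482,  0.195,  0.169]), 'ft_torque': array([ 0.002, -0.026, -0.021]), 'grip_width': 0.9968608534725659}
```

```bash
python3 - <<'E'
import cv2
t=cv2.imread("pics/top0.png")[60:350,130:530]
cv2.imwrite("pics/top0c.png",cv2.resize(t,None,fx=2,fy=2,interpolation=cv2.INTER_CUBIC))
E
```

```text
(no output)
```

View pics/top0c.png

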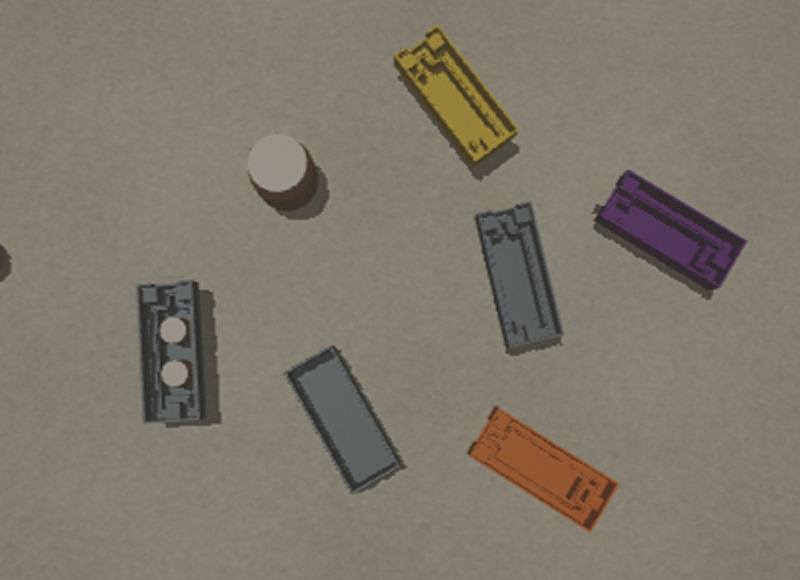

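View pics/side0.png

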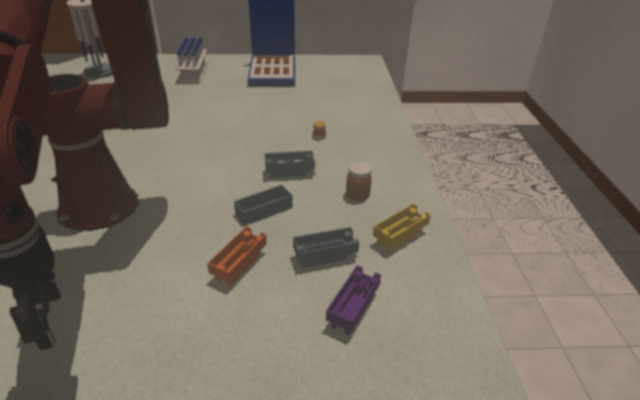

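The candidates in the top picture:

| Thing | Pixel | Verdict |
|---|---|---|
| Grey bin with ledges | (389,197) | chosen: grey, notch and ledges at its far end |
| Yellow bin | (356,105) | look-alike |
| Purple bin | (461,174) | look-alike |
| Orange bin | (398,294) | look-alike |
| Plain grey box, no ledges | (299,270) | bystander |

The loaded bin is at (215,237) with two white lids. I'll move over the chosen bin and check it close up.

```bash
python3 -m handwheel '[5.6,-2.5,0,0,0,0,-1, 11.2,-5,0,0,0,0,-1, 16.8,-7.6,0,0,0,0,-1, 22.4,-10.2,0,0,0,0,-1, 28,-12.7,0,0,0,0,-1, 33.6,-15.3,0,0,0,0,-1, 39.2,-17.8,0,0,0,0,-1, 44.5,-20.3,0,0,0,0,-1]' 40
python3 - <<'E'
from h import *
np.set_printoptions(precision=3,suppress=True)
c=env.calibration("wrist"); im=env.snapshot("wrist"); cv2.imwrite("pics/w1.png",im[:,:,::-1])
np.save("w1.npy",c,allow_pickle=True)
for k in ("spot_point","masks_of"):
    for r in getattr(env,k)("empty_bin_center","wrist")[:4]: print(k,r["position"],r["p"],atz("wrist",r["position"],.03,c))
print(c, env.get_obs()["q"])
E
```

```text
time_s: 1.9
position: [0.5508, -0.2714, 0.2316]
tcp_rot: [0.0, 0.989, 0.148, 0.0]
wrist_force: [-0.3, -0.4, 0.3]
grip_width: 0.995
spot_point [259.1, 277.3] 0.88 [ 0.413 -0.24   0.03 ]
spot_point [287.4, 88.7] 0.8 [ 0.619 -0.216  0.03 ]
spot_point [469.1, 87.7] 0.66 [ 0.672 -0.384  0.03 ]
masks_of [286.1, 83.2] 0.97 [ 0.623 -0.213  0.03 ]
masks_of [471.1, 81.9] 0.8 [ 0.677 -0.384  0.03 ]
masks_of [260.0, 287.4] 0.62 [ 0.401 -0.244  0.03 ]
{'vertical_fov': 61.150551244874, 'cx': 321.7050087798648, 'cy': 196.7303272906831, 'R': array([[ 0.294, -0.956,  0.001],
       [-0.921, -0.283,  0.267],
       [-0.255, -0.079, -0.964]]), 't': array([-0.422,  0.396,  0.498])} [-0.571  0.193  1.641  0.     1.307  0.697]
```

View pics/w1.png

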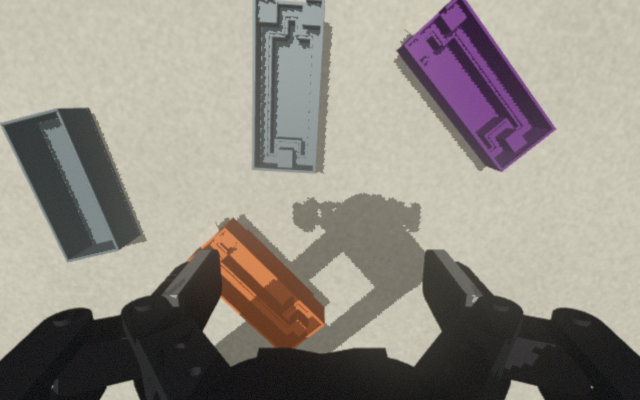

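Close up, the grey bin spans (253–325, 0–170) in the wrist picture. Its two corner ledges (front) are at the top and the mid-back ledge is at the bottom, (285,155). The purple and orange look-alikes and the plain box at (75,185) are clearly different. Next I'll look at the loaded bin.

```bash
python3 -m handwheel '[0.5,-5.2,-0.5,0,0,0,-1, 1,-10.4,-1,0,0,0,-1, 1.5,-15.6,-1.5,0,0,0,-1, 2,-20.8,-2,0,0,0,-1, 2.5,-26,-2,0,0,0.06,-1, 3,-31.2,-2,0,0,0.12,-1, 3.5,-36.4,-2,0,0,0.2,-1, 4,-41.5,-2,0,0,0.25,-1]' 40
python3 - <<'E'
from h import *
np.set_printoptions(precision=3,suppress=True)
c=env.calibration("wrist"); im=env.snapshot("wrist"); cv2.imwrite("pics/w2.png",im[:,:,::-1])
np.save("w2.npy",c,allow_pickle=True)
for k in ("spot_point","masks_of"):
    for r in getattr(env,k)("loaded_bin","wrist")[:4]: print(k,r["position"],r["p"],atz("wrist",r["position"],.03,c))
print(env.get_obs()["q"])
E
```

```text
time_s: 3.05
position: [0.465, 0.1376, 0.2515]
tcp_rot: [0.0, 1.0, 0.024, 0.0]
wrist_force: [0.7, -0.4, 0.9]
grip_width: 1.0
spot_point [302.4, 108.4] 0.75 [0.527 0.16  0.03 ]
masks_of [298.1, 98.1] 0.56 [0.537 0.165 0.03 ]
[ 0.144 -0.106  1.913 -0.001  1.334  1.659]
```

View pics/w2.png

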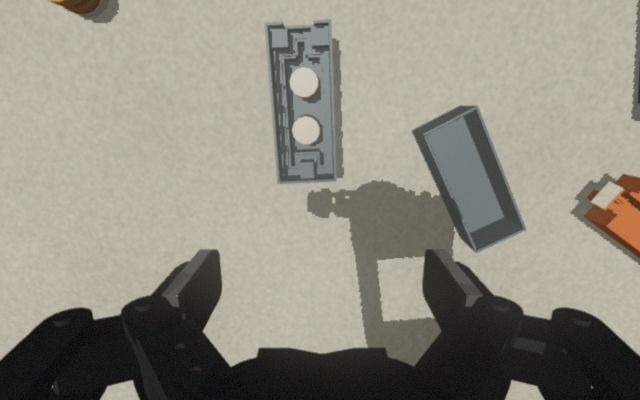

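```bash
python3 - <<'E'
from h import *
np.set_printoptions(precision=4,suppress=True)
def rep(n,P,yawhint=0):
    P=np.array(P); print(n,P[:,:2].round(3).tolist())
    TL,TR,BR,BL=P; d=(TL+TR-BL-BR)/2; print("  centre",P.mean(0),"len",np.linalg.norm(d),"w",np.linalg.norm(TL+BL-TR-BR)/2,"yaw",np.arctan2(d[1],d[0]))
c2=np.load("w2.npy",allow_pickle=True).item();c1=np.load("w1.npy",allow_pickle=True).item()
T=lambda L:[(x/2+130,y/2+60) for x,y in L]
Lt=T([(137,285),(197,281),(204,420),(146,423)]);Et=T([(476,215),(532,204),(562,342),(508,353)])
Lw=[(265,24),(330,20),(336,181),(279,183)]
rep("loaded wrist",[atz("wrist",p,.06,c2) for p in Lw])
rep("loaded top",[atz("top",p,.06) for p in Lt])
rep("empty top",[atz("top",p,.06) for p in Et])
for a,b in zip(Lw,Lt): print("tri loaded corner",tri([ray("wrist",a,c2),ray("top",b)]))
for a,b in zip([(325,171),(253,170)],Et[2:]): print("tri empty corner",tri([ray("wrist",a,c1),ray("top",b)]), atz("wrist",a,.06,c1))
E
```

```text
loaded wrist [[0.599, 0.195], [0.605, 0.137], [0.458, 0.122], [0.453, 0.18]]
  centre [0.5287 0.1586 0.06  ] len 0.14748013872333923 w 0.058185537835783244 yaw 0.09911970316892767
loaded top [[0.595, 0.194], [0.601, 0.13], [0.453, 0.117], [0.449, 0.179]]
  centre [0.5245 0.1552 0.06  ] len 0.147731533122213 w 0.06298960246212533 yaw 0.09660804205651838
empty top [[0.677, -0.17], [0.69, -0.23], [0.541, -0.262], [0.528, -0.204]]
  centre [ 0.6089 -0.2166  0.06  ] len 0.15236164844128422 w 0.060538458437126776 yaw 0.2205407224404653
tri loaded corner [0.5956 0.1922 0.071 ]
tri loaded corner [0.6049 0.135  0.0464]
tri loaded corner [0.4521 0.1217 0.0383]
tri loaded corner [0.4483 0.1826 0.0439]
tri empty corner [ 0.5427 -0.2785 -0.0204] [ 0.5576 -0.2729  0.06  ]
tri empty corner [ 0.5305 -0.206   0.0356] [ 0.5386 -0.2077  0.06  ]
```

Loaded bin: front (cut-away and two corner pads) at the top of the picture, centre about (0.528, 0.158), yaw about 0.098. Next I'll take a close view of the empty bin.

```bash
python3 -m handwheel '[0.8,5.3,0,0,0,-0.02,-1, 1.6,10.6,0,0,0,-0.05,-1, 2.4,16,0,0,0,-0.08,-1, 3.2,21.5,0,0,0,-0.11,-1, 4,27,0,0,0,-0.14,-1, 4.8,32.5,0,0,0,-0.17,-1, 5.5,37.2,0,0,0,-0.17,-1, 5.5,37.2,0,0,0,-0.17,-1]' 40
python3 - <<'E'
from h import *
np.set_printoptions(precision=3,suppress=True)
c=env.calibration("wrist"); im=env.snapshot("wrist"); np.save("w3.npy",c,allow_pickle=True)
m=sorted(env.masks_of("empty_bin_center","wrist"),key=lambda r:np.linalg.norm(np.array(r["position"])-[310,100]))[0]
print(m["position"],m["p"])
k=np.argwhere(m["pixels"]); (r0,c0),(r1,c1)=k.min(0),k.max(0); print(r0,r1,c0,c1)
r0=max(r0-8,0);c0-=12; cr=im[r0:r1+10,c0:c1+14,::-1]; s=3; print("crop origin",c0,r0)
cv2.imwrite("pics/w3.png",cv2.resize(cr,None,fx=s,fy=s,interpolation=cv2.INTER_CUBIC))
E
```

```text
time_s: 4.2
position: [0.5393, -0.236, 0.2514]
tcp_rot: [0.001, 0.994, 0.109, -0.0]
wrist_force: [-0.4, 0.4, -0.3]
grip_width: 0.999
[318.3, 79.6] 0.97
0 167 285 352
crop origin 273 0
```

View pics/w3.png

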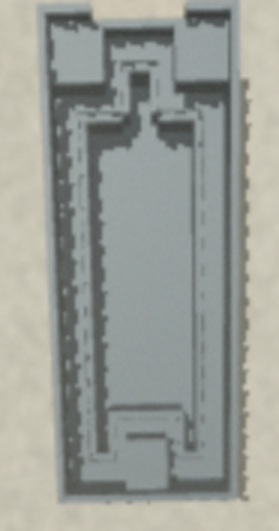

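The crop shows a stack-nest bin with its cut-away at the top between two corner ledges, and the mid-back ledge at the bottom. That confirms the choice. Rim corners in the full picture are about (286,2), (353,1.5), (352.5,166) and (292,166.5).

```bash
python3 - <<'E'
from h import *
np.set_printoptions(precision=4,suppress=True)
c=np.load("w3.npy",allow_pickle=True).item(); c2=np.load("w2.npy",allow_pickle=True).item()
W=[(285.7,2),(353,1.5),(352.5,166),(292,166.5)]
P=np.array([atz("wrist",p,.06,c) for p in W]); d=(P[0]+P[1]-P[2]-P[3])/2
print(P[:,:2],P.mean(0),np.linalg.norm(d),np.linalg.norm(P[0]+P[3]-P[1]-P[2])/2,np.arctan2(d[1],d[0]))
Et=[(x/2+130,y/2+60) for x,y in [(476,215),(532,204),(562,342),(508,353)]]
for a,b in zip(W,Et): print(tri([ray("wrist",a,c),ray("top",b)]))
o=env.get_obs(); x=np.arctan2(2*o["tcp_rot"][1]*o["tcp_rot"][2],1-2*o["tcp_rot"][2]**2); print("toolx yaw",x,o["position"],o["q"])
E
```

```text
[[ 0.6828 -0.1721]
 [ 0.6961 -0.2301]
 [ 0.5531 -0.2652]
 [ 0.5394 -0.2062]] [ 0.6179 -0.2184  0.06  ] 0.14730605782721692 0.06002861946737773 0.23709504574600432
[ 0.6807 -0.1708  0.0553]
[ 0.6884 -0.2283  0.0799]
[ 0.5426 -0.2745 -0.0042]
[ 0.5306 -0.2069  0.0262]
toolx yaw 0.22249393119025318 [ 0.5393 -0.2321  0.2512] [-0.5258  0.1216  1.6847 -0.0005  1.3359  0.8226]
```

```bash
python3 -m handwheel '[2.5,0.1,1,0,0,0,-1, 5,0.2,3,0,0,-0.01,-1, 7.7,0.3,6,0,0,-0.01,-1, 7.7,0.3,9,0,0,-0.01,-1, 7.7,0.3,11,0,0,-0.01,-1, 7.7,0.3,13,0,0,-0.01,-1, 7.7,0.3,13.5,0,0,-0.01,-1, 7.7,0.3,13.5,0,0,-0.01,-1]' 40
python3 - <<'E'
from h import *
o=env.get_obs();print(o["position"],o["tcp_rot"])
im=env.snapshot("wrist");cv2.imwrite("pics/w4.png",im[:,:,::-1])
E
```

```text
time_s: 5.3
position: [0.6149, -0.2182, 0.1164]
tcp_rot: [0.0, 0.993, 0.116, -0.0]
wrist_force: [-0.2, 0.0, 0.2]
grip_width: 1.001
[ 0.61490137 -0.21819791  0.11636475] [ 4.47568472e-05  9.93259909e-01  1.15907991e-01 -2.97619577e-04]
```

View pics/w4.png

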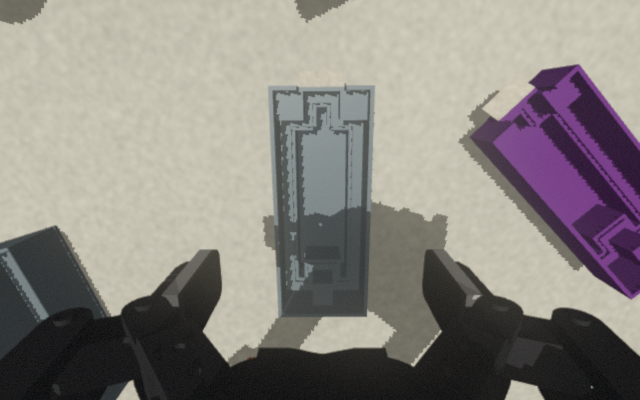

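Rim corners here are about (269,87), (376,87), (366,316) and (280,316). The bin is centred between the fingers.

```bash
python3 - <<'E'
from h import *
np.set_printoptions(precision=4,suppress=True)
c=env.calibration("wrist"); c3=np.load("w3.npy",allow_pickle=True).item()
W=[(269,87),(376,87),(366,316),(280,316)];W3=[(285.7,2),(353,1.5),(352.5,166),(292,166.5)]
P=np.array([atz("wrist",p,.06,c) for p in W]); d=(P[0]+P[1]-P[2]-P[3])/2
print(P[:,:2],P.mean(0),np.linalg.norm(d),np.linalg.norm(P[0]+P[3]-P[1]-P[2])/2,np.arctan2(d[1],d[0]))
for a,b in zip(W,W3): print(tri([ray("wrist",a,c),ray("wrist",b,c3)]))
E
```

```text
[[ 0.6833 -0.1722]
 [ 0.6972 -0.2309]
 [ 0.5527 -0.2646]
 [ 0.5392 -0.2077]] [ 0.6181 -0.2188  0.06  ] 0.14839814557259498 0.05941833257038061 0.23555421862557255
[ 0.6833 -0.1718  0.0575]
[ 0.6971 -0.2307  0.0576]
[ 0.553  -0.2648  0.0604]
[ 0.5397 -0.2069  0.0609]
```

```bash
python3 -m handwheel '[0.3,0,2.5,0,0,0,-1, 0.3,0,5,0,0,0,-1, 0.3,0,7.5,0,0,0,-1, 0.3,0,8.6,0,0,0,-1, 0.3,0,8.6,0,0,0,-1, 0.3,0,8.6,0,0,0,1, 0.3,0,8.6,0,0,0,1, 0.3,0,8.6,0,0,0,1]' 40
python3 -m handwheel '[0,0,0,0,0,0,1, 0,0,0,0,0,0,1, 0,0,-1,0,0,0,1, 0,0,-3,0,0,0,1, 0,0,-6,0,0,0,1, 0,0,-9,0,0,0,1, 0,0,-12,0,0,0,1, 0,0,-14,0,0,0,1]' 40
python3 - <<'E'
from h import *
o=env.get_obs();print(o["position"],o["tcp_rot"],o["q"])
np.save("w5.npy",env.calibration("wrist"),allow_pickle=True)
im=env.snapshot("wrist");cv2.imwrite("pics/w5.png",im[:,:,::-1])
E
```

```text
time_s: 6.35
position: [0.6198, -0.2184, 0.0331]
tcp_rot: [0.001, 0.993, 0.116, 0.002]
wrist_force: [0.8, -0.2, 4.3]
grip_width: 0.696
time_s: 7.35
position: [0.6203, -0.2186, 0.1764]
tcp_rot: [0.002, 0.993, 0.116, 0.003]
wrist_force: [-0.4, -0.3, -1.8]
grip_width: 0.691
[ 0.62026162 -0.21859521  0.17644161] [0.00226826 0.99325023 0.11592145 0.00332367] [-4.45333964e-01  3.27399358e-01  1.58330825e+00 -3.19554830e-04
  1.22284285e+00  8.93202928e-01]
```

View pics/w5.png

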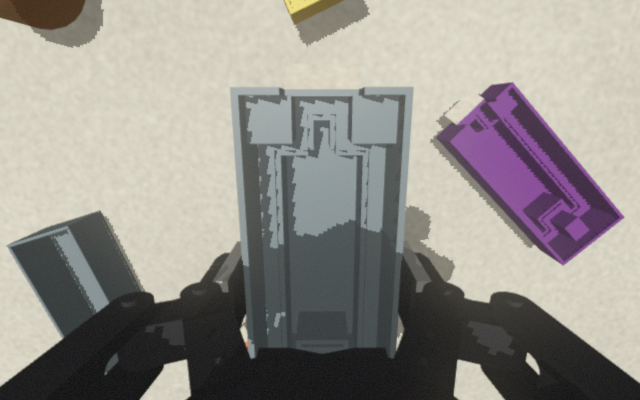

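The bin is held. Its front rim corners are at (232,88) and (412,88), with the cut-away at the top. Now I'll work out the in-hand offset and the route to the loaded bin.

```bash
python3 - <<'E'
from h import *
from scipy.spatial.transform import Rotation as Ro
np.set_printoptions(precision=4,suppress=True)
c=np.load("w5.npy",allow_pickle=True).item(); o=env.get_obs()
q=o["tcp_rot"];R=Ro.from_quat([q[1],q[2],q[3],q[0]]).as_matrix();p=o["position"];print(p,R)
A,B=[atz("wrist",x,p[2]+.027,c) for x in [(232,88),(412,88)]]
print("width",np.linalg.norm(A-B)); print("front rim in tool",[R.T@(x-p) for x in (A,B)])
yaw=np.arctan2(R[1,0],R[0,0]); print(yaw)
E
```

```text
[ 0.6216 -0.2192  0.1791] [[ 0.9731  0.2303  0.0106]
 [ 0.2304 -0.9731 -0.0054]
 [ 0.0091  0.0077 -0.9999]]
width 0.0577471834744686
front rim in tool [array([ 0.0716, -0.0293, -0.0266]), array([ 0.0716,  0.0284, -0.0261])]
0.23244769921922534
```

```bash
python3 -m handwheel '[0,-2.5,-1,0,0,-0.17,1, -0.1,-5,-2,0,0,-0.35,1, -0.1,-7.5,-3,0,0,-0.52,1, -0.2,-10,-3,0,0,-0.7,1, -0.2,-12.5,-3,0,0,-0.87,1, -0.3,-15,-3,0,0,-1.05,1, -0.4,-17.5,-3,0,0,-1.22,1, -0.4,-20,-3,0,0,-1.4,1]' 40
python3 - <<'E'
from h import *
from scipy.spatial.transform import Rotation as Ro
np.set_printoptions(precision=4,suppress=True)
o=env.get_obs();q=o["tcp_rot"];R=Ro.from_quat([q[1],q[2],q[3],q[0]]).as_matrix();p=o["position"]
t=np.array([.525,.158,.21]); y=np.arctan2(R[1,0],R[0,0]); print(p,y,o["q"]); print(R, 100*R.T@(t-p), "az",-(np.pi+.098-y))
E
```

```text
time_s: 8.4
position: [0.5705, -0.0245, 0.2069]
tcp_rot: [0.005, 0.683, 0.731, 0.001]
wrist_force: [0.3, -0.9, -1.3]
grip_width: 0.691
[ 0.5705 -0.0245  0.2069] 1.6382138018682633 [-0.1638  0.1189  1.773  -0.0038  1.2396 -0.23  ]
[[-0.0674  0.9977  0.0094]
 [ 0.9977  0.0674 -0.0052]
 [-0.0058  0.009  -0.9999]] [18.5096 -3.3028 -0.4437] az -1.6013788517215297
```

```bash
python3 -m handwheel '[2.4,-0.4,0,0,0,-0.18,1, 4.8,-0.8,0,0,0,-0.36,1, 7.2,-1.2,-0.4,0,0,-0.54,1, 9.6,-1.6,-0.4,0,0,-0.72,1, 12,-2.1,-0.4,0,0,-0.9,1, 14.4,-2.6,-0.4,0,0,-1.08,1, 16.8,-3,-0.4,0,0,-1.26,1, 18.5,-3.3,-0.4,0,0,-1.44,1]' 40
cat > go.py <<'E'
from h import *
import sys
from scipy.spatial.transform import Rotation as Ro
np.set_printoptions(precision=4,suppress=True)
o=env.get_obs();q=o["tcp_rot"];R=Ro.from_quat([q[1],q[2],q[3],q[0]]).as_matrix();p=o["position"]
x,yy,z,yaw=map(float,sys.argv[1:5]); t=np.array([x,yy,z]); c,s=np.cos(yaw),np.sin(yaw)
G=np.array([[c,s,0],[s,-c,0],[0,0,-1.]])
print("p",p,"yaw",np.arctan2(R[1,0],R[0,0]),"shift cm",100*R.T@(t-p),"rot",Ro.from_matrix(R.T@G).as_rotvec(),"F",o["wrist_force"],"grip",o["grip_width"],"t",o["time_s"])
E
python3 go.py .525 .158 .21 3.2396
```

```text
time_s: 9.4
position: [0.5241, 0.1588, 0.209]
tcp_rot: [0.004, 0.028, 1.0, -0.003]
wrist_force: [-0.4, 0.2, -1.0]
grip_width: 0.693
p [0.5241 0.1588 0.209 ] yaw 3.0847984799528527 shift cm [-0.0905 -0.073  -0.1014] rot [-0.0054  0.0081 -0.1548] F [-0.3786  0.2063 -1.0443] grip 0.6931944295082786 t 9.4
```

```bash
python3 -m handwheel '[-0.1,-0.1,1,-0.005,0.008,-0.08,1, -0.1,-0.1,2.5,-0.005,0.008,-0.155,1, -0.1,-0.1,4,-0.005,0.008,-0.155,1, -0.1,-0.1,5.5,-0.005,0.008,-0.155,1, -0.1,-0.1,7,-0.005,0.008,-0.155,1, -0.1,-0.1,8.5,-0.005,0.008,-0.155,1, -0.1,-0.1,9,-0.005,0.008,-0.155,1, -0.1,-0.1,9,-0.005,0.008,-0.155,1]' 40
python3 go.py .525 .158 .083 3.2396
python3 - <<'E'
from h import *
s=env.snapshot("side")[125:215,240:370,::-1]; w=env.snapshot("wrist")[:,:,::-1]
s=cv2.resize(s,(640,443),interpolation=cv2.INTER_CUBIC); w=cv2.resize(w[:,100:540],(240,218))
out=np.zeros((443,800,3),np.uint8); out[:,:560]=s[:,:560]; out[:218,560:]=w
t=env.snapshot("top")[180:300,150:280,::-1]; out[220:,560:]=cv2.resize(t,(240,223),interpolation=cv2.INTER_CUBIC)
cv2.imwrite("pics/s6.png",out)
E
```

```text
time_s: 10.4
position: [0.5256, 0.1572, 0.1185]
tcp_rot: [-0.0, -0.049, 0.999, -0.0]
wrist_force: [-0.7, -0.4, -1.1]
grip_width: 0.691
p [0.5256 0.1572 0.1185] yaw -3.0436203780486557 shift cm [0.0508 0.0871 3.5522] rot [-0.0004 -0.0008 -0.    ] F [-0.7427 -0.3679 -1.1374] grip 0.691367134107595 t 10.4
```

View pics/s6.png

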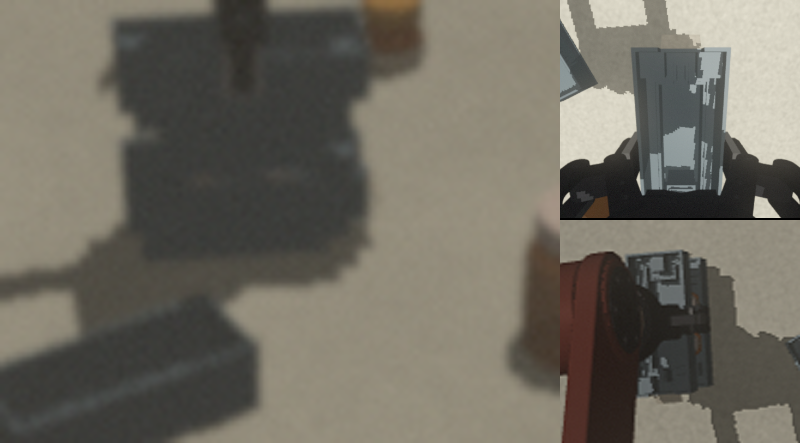

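```bash
python3 - <<'E'
from h import *
np.set_printoptions(precision=1,suppress=True)
a=.098;u=np.array([np.cos(a),np.sin(a)]);v=np.array([-u[1],u[0]])
for n,C,z in (("lower",(.528,.158),.06),("upper",(.5256+.0025,.1572),.0855+.06)):
    for sx in (-1,1):
        P=np.array(C)+sx*.0745*u-.03*v
        p=proj("side",[*P,z]); print(n,sx,(p-[240,125])*[640/130,443/90], proj("top",[*P,z]))
E
```

```text
lower -1 [119.6 186.9] [230.4 268.1]
lower 1 [365.7 172.5] [226.1 198.4]
upper -1 [112.9  62.5] [220.9 271.2]
upper 1 [368.5  49.3] [216.3 194.1]
```

The side view shows upper and lower lengths agreeing with the prediction to about 2 mm, with the lower bin about 1.5 mm further in +x. I'll shift by that and lower.

```bash
python3 -m handwheel '[-0.15,0.1,0.3,0,0,0,1, -0.15,0.1,0.8,0,0,0,1, -0.15,0.1,1.3,0,0,0,1, -0.15,0.1,1.8,0,0,0,1, -0.15,0.1,2.2,0,0,0,1, -0.15,0.1,2.6,0,0,0,1, -0.15,0.1,3,0,0,0,1, -0.15,0.1,3.2,0,0,0,1]' 40
python3 go.py .527 .158 .083 3.2396
```

```text
time_s: 11.55
position: [0.5278, 0.1585, 0.0874]
tcp_rot: [0.001, -0.049, 0.999, -0.0]
wrist_force: [-0.3, -0.4, -1.7]
grip_width: 0.694
p [0.5278 0.1585 0.0874] yaw -3.043459533267808 shift cm [ 0.0881 -0.0421  0.4447] rot [-0.0003  0.0012  0.0001] F [-0.3268 -0.3853 -1.7064] grip 0.6941988351359282 t 11.55
```

```bash
python3 -m handwheel '[0,0,0.1,0,0,0,1, 0,0,0.2,0,0,0,1, 0,0,0.3,0,0,0,1, 0,0,0.4,0,0,0,1, 0,0,0.5,0,0,0,1, 0,0,0.5,0,0,0,1, 0,0,0.5,0,0,0,1, 0,0,0.5,0,0,0,1]' 40
python3 go.py .527 .158 .083 3.2396
```

```text
time_s: 12.55
position: [0.5281, 0.1585, 0.083]
tcp_rot: [0.001, -0.049, 0.999, -0.0]
wrist_force: [-1.8, -1.2, 5.3]
grip_width: 0.688
p [0.5281 0.1585 0.083 ] yaw -3.043473514149123 shift cm [ 0.112  -0.0408  0.0013] rot [-0.0003  0.0016  0.0001] F [-1.8145 -1.1747  5.2583] grip 0.6878094956346198 t 12.55
```

Contact came at TCP 83 mm, which is the expected seat. Next: release, retreat straight up, then check.

```bash
python3 -m handwheel '[0,0,0,0,0,0,0, 0,0,0,0,0,0,-0.5, 0,0,0,0,0,0,-1, 0,0,0,0,0,0,-1, 0,0,-1,0,0,0,-1, 0,0,-3,0,0,0,-1, 0,0,-6,0,0,0,-1, 0,0,-9,0,0,0,-1]' 40
python3 -m handwheel '[0,0,-4,0,0,0,-1, 2,0,-6,0,0,0,-1, 5,0,-6,0,0,0,-1, 8,0,-6,0,0,0,-1, 8,0,-6,0,0,0,-1, 8,0,-6,0,0,0,-1, 8,0,-6,0,0,0,-1, 8,0,-6,0,0,0,-1]' 40
python3 - <<'E'
from h import *
np.set_printoptions(precision=4,suppress=True)
c=env.calibration("wrist");np.save("w7.npy",c,allow_pickle=True)
w=env.snapshot("wrist")[:,:,::-1]; s=env.snapshot("side")[125:205,240:340,::-1]
cv2.imwrite("pics/w7.png",np.hstack([w[:,120:520],cv2.resize(s,(400,400),interpolation=cv2.INTER_CUBIC)]))
for r in env.spot_point("empty_bin_center","wrist")[:2]: print(r, atz("wrist",r["position"],.08,c))
for r in env.spot_point("loaded_bin","wrist")[:2]: print(r, atz("wrist",r["position"],.0,c))
E
```

```text
time_s: 13.55
position: [0.528, 0.1586, 0.1745]
tcp_rot: [0.001, -0.049, 0.999, -0.0]
wrist_force: [-0.4, 0.4, -0.3]
grip_width: 0.996
time_s: 14.55
position: [0.4489, 0.1508, 0.2344]
tcp_rot: [0.001, -0.049, 0.999, -0.0]
wrist_force: [0.0, 0.8, -0.2]
grip_width: 1.001
{'position': [319.8, 263.0], 'p': 0.94} [0.5309 0.1568 0.08  ]
```

View pics/w7.png

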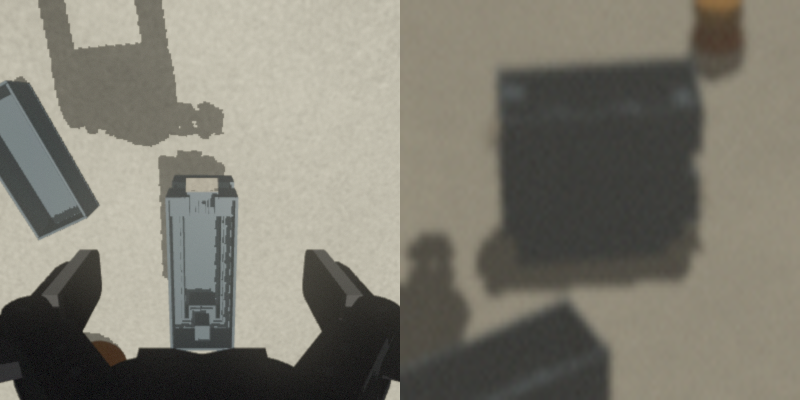

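The empty bin's cut-away and white card now lie at the top (world −x), over the lower bin's back. The side view shows one even block with a level rim from (498,70) to (697,62). A numeric check of the rim follows.

```bash
python3 - <<'E'
from h import *
np.set_printoptions(precision=4,suppress=True)
c=np.load("w7.npy",allow_pickle=True).item()
W=[(285,197),(358,197),(354,349),(292,349)]
P=np.array([atz("wrist",p,.11,c) for p in W]); d=(P[0]+P[1]-P[2]-P[3])/2
print(P.mean(0),np.linalg.norm(d),np.linalg.norm(P[0]-P[1]),np.linalg.norm(P[2]-P[3]),np.arctan2(d[1],d[0])-np.pi)
u=np.array([np.cos(.098),np.sin(.098)]);v=np.array([-u[1],u[0]])
for sx in(-1,1): print(proj("side",[*(np.array([.53,.158])+sx*.0745*u+.03*v),.11]))
print("seen",(98/4+240,70/4+125),(297/4+240,62/4+125))
print("lower rim beyond front end", [atz("wrist",p,.06,c)[:2] for p in [(293,177),(353,177)]])
o=env.get_obs();print(o["time_s"])
E
```

```text
[0.5302 0.1591 0.11  ] 0.1481221076691808 0.05989688714623636 0.05817302205215008 -6.1755745162662405
[263.1427 138.057 ]
[312.5396 135.5141]
seen (264.5, 142.5) (314.25, 140.5)
lower rim beyond front end [array([0.4533, 0.1234]), array([0.4477, 0.1806])]
14.75
```

```bash
python3 - <<'E'
from h import *
np.set_printoptions(precision=1,suppress=True)
u=np.array([np.cos(.098),np.sin(.098)]);v=np.array([-u[1],u[0]])
for n,C,z in(("hover upper",(.528,.1572),.1455),("hover lower",(.528,.158),.06),("now",(.53,.158),.11)):
    for sx in(-1,1): print(n,proj("side",[*(np.array(C)+sx*.0745*u+.03*v),z]))
s0=cv2.imread("pics/s6.png")[:,:560]; s7=cv2.imread("pics/w7.png")[:,400:]
# column-averaged brightness profile down the bins: strongest bg->rim drop
for n,im,sc in(("hover",s0,443/90),("now",s7,4.)):
    for col in (275,300):
        x=int((col-240)*(640/130 if n=="hover" else 4)); pr=im[:,x-6:x+6].mean((1,2)); print(n,col,[round(pr[int((r-125)*sc)]) for r in range(126,150)])
E
```

```text
hover upper [261.9 127.6]
hover upper [312.1 125.2]
hover lower [263.3 152.4]
hover lower [311.6 149.7]
now [263.1 138.1]
now [312.5 135.5]
hover 275 [135, 127, 107, 82, 65, 60, 60, 60, 60, 60, 62, 62, 61, 61, 60, 60, 61, 60, 60, 61, 62, 60, 59, 59]
hover 300 [124, 100, 74, 63, 61, 60, 60, 60, 62, 64, 64, 63, 61, 60, 60, 60, 61, 60, 59, 60, 60, 60, 60, 58]
now 275 [135, 136, 135, 135, 135, 135, 136, 135, 135, 135, 134, 133, 133, 131, 127, 114, 94, 77, 67, 62, 60, 61, 62, 62]
now 300 [136, 136, 136, 135, 135, 134, 135, 136, 135, 134, 135, 134, 131, 121, 104, 84, 68, 62, 62, 61, 61, 62, 63, 62]
```

The side view doesn't fit. The rim fell about 46 mm from hover, where 35 mm was expected, so the bin may sit about 10 mm too low. I'll take an oblique wrist view and triangulate.

```bash
python3 -m handwheel '[-1,2,0,0,0,0,-1, -2.5,4.5,0,0,0,0,-1, -4,7,0,0,0,0,-1, -5,9.5,0,0,0,0,-1, -6,12,0,0,0,0,-1, -6,13,0,0,0,0,-1, -6,13,0,0,0,0,-1, -6,13,0,0,0,0,-1]' 40
python3 - <<'E'
from h import *
c=env.calibration("wrist");np.save("w8.npy",c,allow_pickle=True)
w=env.snapshot("wrist")[:,:,::-1];cv2.imwrite("pics/w8.png",w)
m=max(env.masks_of("empty_bin_center","wrist"),key=lambda r:r["p"]); print(m["position"],m["p"])
x,y=map(int,m["position"]); x0=max(0,min(x-130,640-260));y0=max(0,min(y-100,200)); print(x0,y0)
cv2.imwrite("pics/w8c.png",cv2.resize(w[y0:y0+200,x0:x0+260],None,fx=3,fy=3,interpolation=cv2.INTER_CUBIC))
E
```

```text
time_s: 15.75
position: [0.4951, 0.2852, 0.2341]
tcp_rot: [0.001, -0.049, 0.999, -0.0]
wrist_force: [-0.1, -0.7, 0.3]
grip_width: 0.997
[164.5, 189.4] 0.6
34 89
```

View pics/w8c.png

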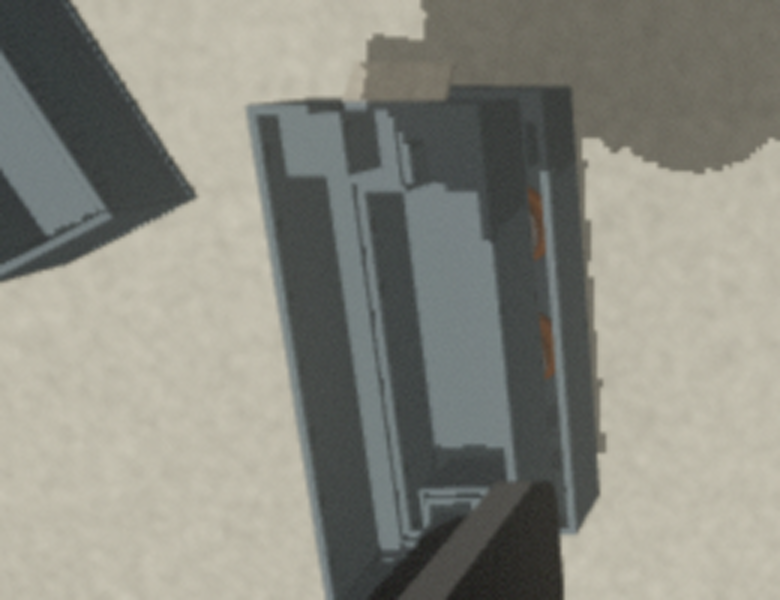

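```bash
python3 - <<'E'
from h import *
np.set_printoptions(precision=4,suppress=True)
c7=np.load("w7.npy",allow_pickle=True).item();c8=np.load("w8.npy",allow_pickle=True).item()
for n,a,b in(("front -y",(285,197),(248/3+34,105/3+89)),("front +y A",(358,197),(483/3+34,103/3+89)),("front +y B",(358,197),(518/3+34,97/3+89))):
    print(n,tri([ray("wrist",a,c7),ray("wrist",b,c8)]))
u=np.array([np.cos(.1),np.sin(.1)]);v=np.array([-u[1],u[0]])
for z in (.11,.10):
  for sy in(-1,1):
    P=np.array([.530,.159])-.0745*u+sy*.03*v; q=proj("wrist",[*P,z],c8); print(z,sy,"crop",(q-[34,89])*3,"w7",proj("wrist",[*P,z],c7))
for s in (-1,1):
  P=np.array([.5275,.158])+s*.0745*u+.03*v; print("lower rim +y",s,(proj("wrist",[*P,.06],c8)-[34,89])*3,"expected seen (543..570,88..170)/(578,530)")
E
```

```text
front -y [0.4599 0.1212 0.1085]
front +y A [0.4539 0.1814 0.1076]
front +y B [0.4553 0.1844 0.0926]
0.11 -1 crop [246.3478 101.3787] w7 [285.5023 196.3546]
0.11 1 crop [479.1263 100.9207] w7 [358.6706 196.234 ]
0.1 -1 crop [268.2761  99.2087] w7 [286.7169 193.1951]
0.1 1 crop [492.7921  98.7664] w7 [357.4317 193.0782]
lower rim +y -1 [535.7613  82.7829] expected seen (543..570,88..170)/(578,530)
lower rim +y 1 [574.1166 527.9555] expected seen (543..570,88..170)/(578,530)
```

This settles it. Triangulated front rim heights are 108.5 and 107.6 mm (seat: 110), and the lower rim falls within about 3 px of its predicted place. The side-view mismatch was my own error: I stretched that crop 5× in rows but read it as 4×. Read correctly, the rim rows are 139 and 137.4 against 138.1 and 135.5 predicted, the same small offset as at hover, so the bin is level. Handing in.

```bash
python3 -c "
from plant import env
print(env.get_obs()['time_s'],env.hand_in())"
```

```text
the job is handed in; nothing more can be done
15.85 None
```

I stacked the empty grey bin half-turned on the loaded bin and handed the job in at 15.9 s. No verdict is reported, so these are my own last checks.

**What I did:** I gripped the bin across its skirt, lifted it and turned it about 172°. I lowered it until it touched at the expected seat height, with about 7 N of contact force, then opened the fingers and backed away.

**Last checks:**
- **Height:** the front rim triangulates at about 108 mm, where a seated bin's rim is at 110 mm.
- **Centring:** the two bins' centres are about 2–5 mm apart.
- **Alignment:** their sides are parallel within about 0.01 rad.
- **Level:** the side view shows the rim level within about 1 pixel (roughly 3 mm over its length).
- **Lower bin:** its +y rim appears within about 3 px of where I first measured it, so it has not visibly moved.

**Not measured or in disagreement:**
- One side-view reading suggested the bin sat about 10 mm too low. That was my own scaling error on a crop, and it agreed once corrected.
- The lower bin's back edge read about 5 mm apart between two wrist views. That still fits the tolerance.
- I did not measure the back rim's height directly.
- I did not re-measure the plain box or the big jar; the arm stayed well above both when passing over or near them.

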